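# Pop out the kettle base's scale filter and catch it

### The job

The scale filter in the kettle base is due for a rinse. Press the eject button fully down with one fingertip while your other finger stands over the porch in front of the slot, so that the spring-driven filter cassette pops out by at least a finger's breadth and is caught against that finger, part-way out, before it slides away. Do not pinch or lift the cassette and leave the tea things alone; the program finishes while holding, with one finger keeping the button down and the other still stopping the cassette on the porch.

Things in the scene. Friction and masses are not known exactly. Their poses are not given: they have to be found in the camera images.
- kettle_base: Fixed black kettle base with a steel filter slot. Origin on the counter under the middle of the slot's mouth; z up; -x is the way the cassette pops out, +y the button's side. The slot's housing is x 0 to 100 mm, y +-30.5, 53 high (its roof begins at x 10). Behind it is the kettle's round seat, centre x 182, radius 85, 30 high, with a pin to 46 mm.
- slot_mouth (a point): Point on the porch in the middle of the slot's mouth, 12 mm above the counter, axes as the base's. The porch before it is level, x -66 to 0 mm, y -38 to 80, with kerbs 4 mm high along y +-22.5. A steel lip at x -5 to 0, y +-14, 5.5 mm above the porch, holds the cassette in and sinks with the button. A finger across the porch 10 to 48 mm from the mouth stops the cassette.
- button_top (a point): Centre of the top face of the eject button, a grey rectangular cap beside the porch, 44 mm along the base's x and 26 mm along its y. In the base's frame it is at x -32, y 58, and 30 mm above the counter when up, 21 mm when fully down.
- eject_button (a joint): Travel of the eject button, straight down: 0 up, 0.009 m fully down. Its spring takes 3 N at first, 6 N at the bottom, and friction up to 3 N more until the cassette is free. The cassette is freed at about 5 mm and its spring throws it out at once. The lip comes up again under the cassette if the button is let up.
- cassette: Loose filter cassette, a white box with a steel front, 56 mm along x, 36 wide, 34 high, about 90 g. Origin under its centre, axes as the kettle base's. It starts in the slot at the porch's level, its front at the mouth. A plunger pushes it to -x with 5 N at first, 2 N when 50 mm out; the plunger stops at 54 mm and then the cassette slides away freely.
- cassette_front (a point): Centre of the cassette's front (-x) face, 17 mm above its underside. Its x in the base's frame is 0 at the start and negative when it is out.
- lid_rest: Bystander: low round silicone lid rest, 90 mm across, 14 mm high. Origin under its centre.
- caddy: Bystander: aluminium tea caddy, 74 mm across, 110 mm high. Origin under its centre.
- gaiwan: Bystander: white lidded gaiwan on its saucer, 110 mm across, 88 mm high. Origin under its centre.
- pitcher: Bystander: glass pitcher with a steel spout (its -y) and a handle (its +y), 86 mm across, 113 mm high. Origin under its centre.
Not all that is in view belongs to the job. There is more than one size of the cassette; the job needs the middle-sized.

How it is judged:
By the outcome, as a careful person would: the job done as asked, in the order asked, and still so for the second after the job is handed in, while the arm keeps its last pose, push and grip.
It also fails if it takes over 29 s, if anything falls off the work surface, if the arm or the gripper's body presses on something with over 40 N, if the wrist force passes 120 N, or if a joint passes its speed limit or range.

### The arm

A 6-joint arm with a two-finger parallel gripper is mounted at the origin on the work surface. World frame = base frame: x ahead of the robot, y to its left, z up, the work surface at z = 0. Lengths are in m, angles in rad, forces in N, time in s.
With the tool pointing down it reaches from about 0.35 to 0.975 m from the base axis. Payload 4.9 kg.
Tool frame: the origin (TCP) lies midway between the tips of the shut fingers; the grasp point (between the pads) lies 19 mm behind it; z points along the fingers, y is the direction in which the jaws open and shut (so a half turn about z gives the same grasp; the last joint's range is limited). The gripper opens to 85 mm and grips with 20 to 120 N. Pads are 22 mm wide; open, the fingers measure 114 mm over their backs; the gripper's body (76 mm by 85 mm) begins 54 mm behind the grasp point. The pads swing forward as they close: fully open they stand 13 mm farther back than shut.
Start: joints at [1.144, 0.053, 1.613, -0, 1.476, -0.119], TCP at [0.189, 0.596, 0.231] pointing down, gripper open.
Joint ranges: [-3.01, 3.01], [-1.01, 2.22], [0.06, 2.58], [-1.02, 4.17], [0.09, 2.62], [-3.14, 3.14]. Speed limits (rad/s): [2.57, 2.57, 3.14, 3.14, 3.14, 3.14].

### API

Orientations are given as a rotation vector (axis times angle).
In Python, from station import ctrl gives the robot as it stands.
- The arm moves only by the tool play_rows, never from a script. Its argument "motion" is a list that holds one entry, the list of rows, each a list of 7 numbers: the closure, from -1 (fully open) to 1 (shut), then the shift along the tool's x, y, z in cm, then the turn, a rotation vector about the tool's x, y, z in degrees. A call has 1 to 20 rows; each row is the pose to reach, as a shift and turn from the pose measured when the call began, along the tool's axes at that moment; what a row does not reach only later rows make up. A row lasts 1/8 s, in which the tool goes at most 62.5 mm and 10.7 degrees, less where a joint would pass 70% of its speed; a pose out of reach is approached as far as the arm can. A call with a gripper value outside its range is refused whole. The fingers move at their own pace and stop on an object; "newtons" is the grip in N (left out, the last holds). Time passes only in rows, so rows that repeat a pose let the fingers close. It gives the time, the measured TCP pose, the force and the opening at its end, in the units of the state.
- ctrl.get_obs(): the state, without advancing time (a new reading comes with each control period).
- ctrl.get_image(name): name is "side" or "top"; returns a dict with "color" (384x512x3 uint8, red, green, blue), "mtx" (3x3 intrinsics, pixels), "T" (4x4, takes a point from camera to world coordinates). Camera axes: x right, y up, looking along -z (the intrinsics and any distortion apply to the point x, -y, -z); pixel columns grow to the right and rows downward; lengths in m; the calibration is good to about 2 mm. A picture is of the moment at which its call begins. There is no depth.
- ctrl.finish_job(): hands the job in, once; it reports no verdict.
The state is a dict: "t": time; "q": joint angles; "dq": joint speeds; "effort": joint torques, N m; "tool_pos": TCP position; "tool_rot": TCP orientation; "contact_force": force on the tool from outside, world axes, zero at the start; "wrist_torque": the same for the moment, N m; "opening": finger opening in m.
Only numpy, scipy, OpenCV 4.12 (cv2) and the standard library are available. Lean on these libraries where they do the work, as an engineer would, in place of code of your own. Each camera call takes 0.05 s, during which the arm holds its last target.

## Working session

There is one attempt and no reset: what is moved stays moved. The work goes in short steps, Python scripts to look and compute and a tool call to move; the robot and the scene stay as the last step left them, time stands still between calls to the robot, and variables do not carry over. Pictures are saved under pics/ and viewed, and the job is handed in when it is done.

Besides the shell and the picture viewer there is one more tool, called in YAML: its name, and indented under it one key for each argument. play_rows: Moves the arm, as the interface text tells. Its arguments: {"type":"object","properties":{"motion":{"type":"array"},"newtons":{"type":"number"}},"required":["motion"]}

```bash
mkdir -p pics; ls; python3 - <<'E'
from station import ctrl
import cv2,numpy as np
o=ctrl.get_obs();print(o)
for n in("side","top"):
    d=ctrl.get_image(n);cv2.imwrite(f"pics/{n}0.png",d["color"][:,:,::-1]);np.savez(f"{n}0.npz",**d);print(d["mtx"],d["T"],d.keys())
E
```

```text
pics
{'t': 0.0, 'q': array([ 1.14399578e+00,  5.33421045e-02,  1.61430534e+00,  1.76996665e-05,
        1.47600618e+00, -1.18969611e-01]), 'dq': array([-0.00025475,  0.00104093, -0.00199785, -0.00103468, -0.00012565,
       -0.00028941]), 'effort': array([ 6.87654992e-04, -3.93674076e+01, -3.70175421e+01, -7.49842172e-06,
        7.14581736e-03, -1.74710704e-05]), 'tool_pos': array([0.18908472, 0.59505141, 0.2300654 ]), 'tool_rot': array([-0.48154743, -3.10388636,  0.00310955]), 'contact_force': array([ 0.46750481,  1.08505428, -0.30392227]), 'wrist_torque': array([ 0.01920882,  0.01083641, -0.03790307]), 'opening': 0.08550508675402242}
[[360.99518831   0.         258.47825966]
 [  0.         360.99518831 193.90965268]
 [  0.           0.           1.        ]] [[ 0.93512419  0.27365846 -0.22506397  0.3598035 ]
 [-0.35387071  0.689343   -0.63212479 -0.52759711]
 [-0.01784002  0.67075873  0.74146103  0.75125319]
 [ 0.          0.          0.          1.        ]] dict_keys(['color', 'mtx', 'T'])
[[459.8615178    0.         261.74140293]
 [  0.         459.8615178  192.1398843 ]
 [  0.           0.           1.        ]] [[ 0.01643492  0.99216426 -0.12385467  0.48637863]
 [-0.99985166  0.01566975 -0.00714969  0.06616173]
 [-0.0051529   0.1239538   0.99227461  0.9834954 ]
 [ 0.          0.          0.          1.        ]] dict_keys(['color', 'mtx', 'T'])
```

View pics/side0.png

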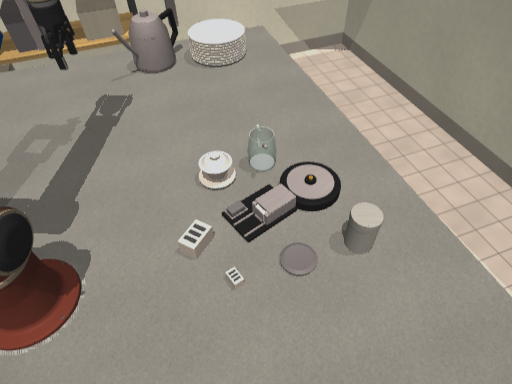

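View pics/top0.png

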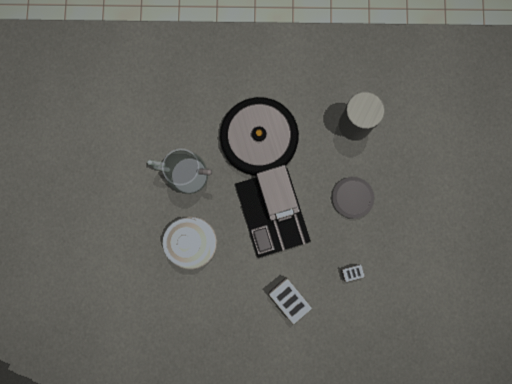

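```bash
python3 - <<'E'
import cv2,numpy as np
c=cv2.imread("pics/top0.png")[150:270,215:325];cv2.imwrite("pics/topz.png",cv2.resize(np.clip(c.astype(float)*1.5,0,255).astype('uint8'),None,fx=5,fy=5,interpolation=cv2.INTER_CUBIC))
c=cv2.imread("pics/side0.png")[150:250,210:350];cv2.imwrite("pics/sidez.png",cv2.resize(np.clip(c.astype(float)*1.5,0,255).astype('uint8'),None,fx=5,fy=5,interpolation=cv2.INTER_CUBIC))
E
```

```text
(no output)
```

View pics/topz.png

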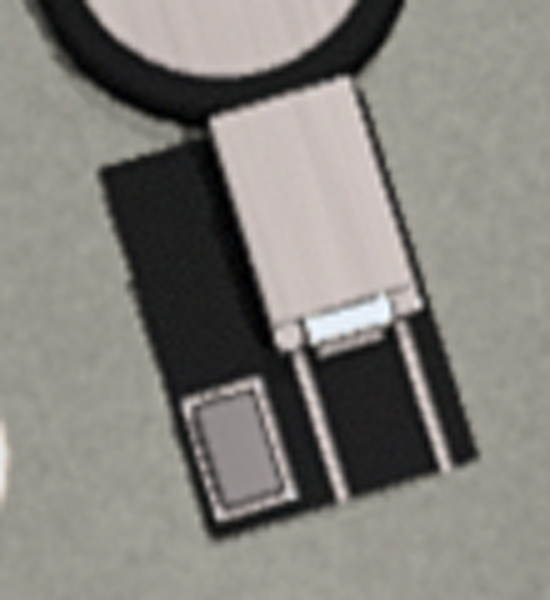

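View pics/sidez.png

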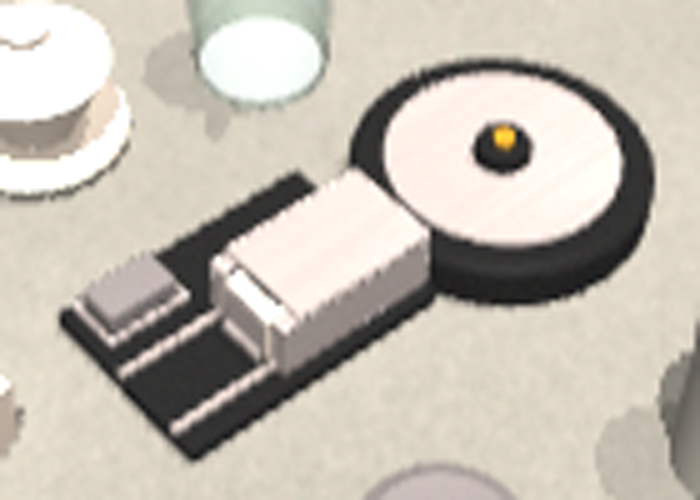

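```bash
cat > h.py <<'E'
import numpy as np,cv2
from scipy.spatial.transform import Rotation as R
def proj(d,P):
    T=d["T"];p=(np.atleast_2d(P)-T[:3,3])@T[:3,:3];p=p*[1,-1,-1]
    q=p@d["mtx"].T;return q[:,:2]/q[:,2:]
def ray(d,uv,z):
    v=np.linalg.inv(d["mtx"])@[*uv,1];v=d["T"][:3,:3]@(v*[1,-1,-1]);o=d["T"][:3,3];return o+v*(z-o[2])/v[2]
E
cat > fit.py <<'E'
from h import *
from scipy.optimize import least_squares
t=np.load("top0.npz");s=np.load("side0.npz")
z=lambda u,v,ox,oy:((u+.5)/5-.5+ox,(v+.5)/5-.5+oy)
A=[(212,538,-66,80,12),(480,460,-66,-38,12),(342,500,-66,22.5,16),(447,470,-66,-22.5,16),(275,350,0,30.5,53),(423,305,0,-30.5,53),(210,120,100,30.5,53),(352,76,100,-30.5,53),(241,448,-32,58,30)]
B=[(60,318,-66,80,12),(195,460,-66,-38,12),(213,257,0,30.5,53),(283,325,0,-30.5,53),(355,170,100,30.5,53),(430,232,100,-30.5,53),(505,130,182,0,46)]
PA=np.array(A,float);PB=np.array(B,float)
def res(x,sep=False):
    M=R.from_euler('z',x[2]).as_matrix()
    f=lambda P:P[:,2:]/1000@M.T+[x[0],x[1],0]
    a=proj(t,f(PA))-np.array(z(PA[:,0],PA[:,1],215,150)).T
    b=proj(s,f(PB))-np.array(z(PB[:,0],PB[:,1],210,150)).T
    return (a,b) if sep else np.r_[a.ravel(),b.ravel()]
r=least_squares(res,[.45,.03,.2],loss='soft_l1');print(r.x)
a,b=res(r.x,1);print(a.round(1),b.round(1))
for w in(0,1):
    r1=least_squares(lambda x:res(x,1)[w].ravel(),r.x);print(w,r1.x)
np.save("pose.npy",r.x)
E
python3 fit.py
```

```text
[0.5561717  0.02453624 0.31332353]
[[ 0.2  0.8]
 [ 0.4 -0.2]
 [ 0.6  0.3]
 [ 0.1 -0.1]
 [ 1.2  0. ]
 [ 0.4  0.2]
 [-0.2 -0.6]
 [-0.1 -0.4]
 [-0.3 -0.1]] [[-0.9 -1.6]
 [-0.8 -1.5]
 [-0.9 -0.6]
 [ 0.3  0.1]
 [ 0.1 -1.1]
 [ 0.6 -0.5]
 [-0.1  1.1]]
0 [0.55610076 0.02502557 0.30956904]
1 [0.55629186 0.02193031 0.33139678]
```

```bash
cat > plan.py <<'E'
from h import *
import sys
from station import ctrl
o=ctrl.get_obs()
bx,by,z=map(float,sys.argv[1:4]); z/=1000
X=np.array([.5561,.0247]);a=.312
x=np.array([np.cos(a),np.sin(a),0]);y=np.array([-np.sin(a),np.cos(a),0])
P=np.r_[X,z]+x*bx/1000+y*by/1000
Rt=R.from_matrix(np.array([-x,y,[0,0,-1]]).T);
R0=R.from_rotvec(o["tool_rot"])
d=o["tool_pos"]-np.r_[X,0];print("now base mm",d@x*1e3,d@y*1e3,d[2]*1e3,"t",o["t"],"F",o["contact_force"],"open",o["opening"],'q',o["q"].round(2))
print("target",P,"shift cm",R0.inv().apply(P-o["tool_pos"])*100,"turn deg",np.degrees((R0.inv()*Rt).as_rotvec()))
E
python3 plan.py -40 29 140
```

```text
now base mm -174.14870488705057 655.5023858224951 230.18048848353538 t 0.1 F [ 0.34156262  1.62566876 -0.41310773] open 0.08539912386084902 q [ 1.14  0.05  1.61 -0.    1.48 -0.12]
target [0.50912922 0.04002142 0.14      ] shift cm [-47.31572249 -43.18507823   9.08888184] turn deg [ -0.09917516  -0.04348625 -35.51530958]
```

play_rows:
  motion:
    - [[0, -24, -22, 1, 0, 0, -18], [0, -47.3, -43.2, 1, 0, 0, -35.5], [0, -47.3, -43.2, 1, 0, 0, -35.5], [0, -47.3, -43.2, 1, 0, 0, -35.5], [0, -47.3, -43.2, 1, 0, 0, -35.5], [0, -47.3, -43.2, 1, 0, 0, -35.5], [0, -47.3, -43.2, 1, 0, 0, -35.5], [0, -47.3, -43.2, 1, 0, 0, -35.5], [0, -47.3, -43.2, 1, 0, 0, -35.5], [0, -47.3, -43.2, 1, 0, 0, -35.5], [0, -47.3, -43.2, 1, 0, 0, -35.5], [0, -47.3, -43.2, 1, 0, 0, -35.5], [0, -47.3, -43.2, 1, 0, 0, -35.5], [0, -47.3, -43.2, 1, 0, 0, -35.5], [0, -47.3, -43.2, 5, 0, 0, -35.5], [0, -47.3, -43.2, 9, 0, 0, -35.5], [0, -47.3, -43.2, 11, 0, 0, -35.5], [0, -47.3, -43.2, 13, 0, 0, -35.5]]

```text
t: 2.35
tool_pos: [0.5083, 0.0409, 0.1]
tool_rot: [0.49, -3.102, 0.002]
contact_force: [-0.5, -0.3, -0.6]
opening: 0.043
```

```bash
python3 plan.py -40 29 60; python3 - <<'E'
from station import ctrl
import cv2,numpy as np
for n,(r,c) in {"side":((110,250),(190,350)),"top":((150,290),(190,340))}.items():
    d=ctrl.get_image(n);i=d["color"][:,:,::-1][r[0]:r[1],c[0]:c[1]]
    cv2.imwrite(f"pics/{n}1.png",cv2.resize(np.clip(i*1.5,0,255).astype('uint8'),None,fx=4,fy=4,interpolation=cv2.INTER_CUBIC))
E
```

```text
now base mm -40.48792781407293 30.131720277669668 99.99316035699083 t 2.35 F [-0.5427858  -0.31769341 -0.56738335] open 0.043019510390879104 q [-0.06 -0.1   1.99 -0.    1.25 -1.95]
target [0.50912922 0.04002142 0.06      ] shift cm [-0.05483042 -0.10854434  3.99936609] turn deg [-0.0674572  -0.08897816  0.08951278]
```

View pics/side1.png

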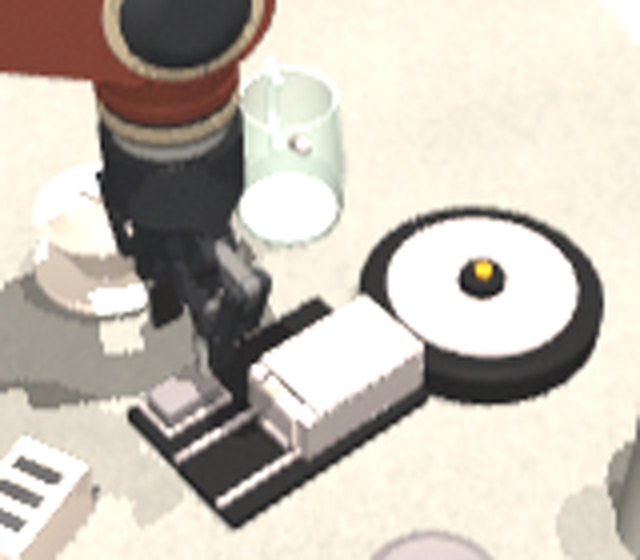

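View pics/top1.png

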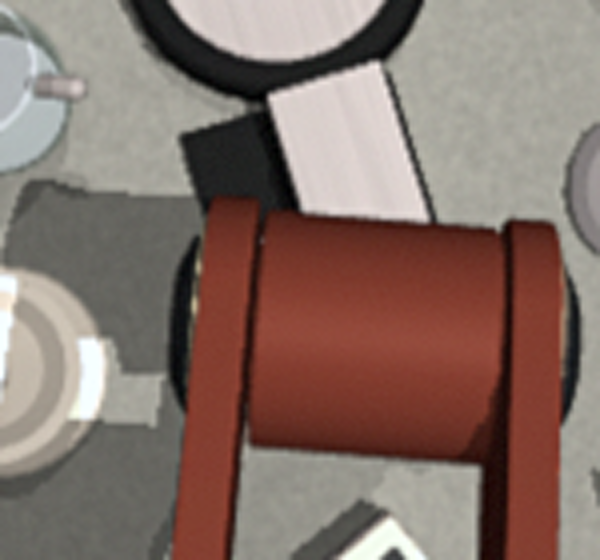

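play_rows:
  motion:
    - [[0, 0, -0.1, 2, 0, 0, 0], [0, 0, -0.1, 4, 0, 0, 0], [0, 0, -0.1, 5.8, 0, 0, 0], [0, 0, -0.1, 5.8, 0, 0, 0]]

```text
t: 2.95
tool_pos: [0.5055, 0.0403, 0.0392]
tool_rot: [0.49, -3.095, -0.0]
contact_force: [-0.5, -0.1, -0.6]
opening: 0.0432
```

```bash
python3 plan.py -40 29 30; python3 - <<'E'
from station import ctrl
import cv2,numpy as np
from h import *
d=ctrl.get_image("side");r,c=(140,240),(190,320)
i=d["color"][:,:,::-1][r[0]:r[1],c[0]:c[1]]
cv2.imwrite("pics/side2.png",cv2.resize(np.clip(i*2.2,0,255).astype('uint8'),None,fx=6,fy=6,interpolation=cv2.INTER_CUBIC))
o=ctrl.get_obs();Rm=R.from_rotvec(o["tool_rot"]).as_matrix()
for dx in(-11,11):
  for s in(-36,-21.5,21.5,36):
    for sb in (0,-6):
      p=proj(d,o["tool_pos"]+Rm@np.array([dx,s,sb])/1000)[0];print(dx,s,sb,((p-[190,140])*6).round())
E
```

```text
now base mm -43.36219164630802 30.374090204419215 39.23574704476389 t 2.95 F [-0.45437885 -0.12806951 -0.61360408] open 0.043215949938073345 q [-0.07 -0.02  2.03 -0.    1.14 -1.95]
target [0.50912922 0.04002142 0.03      ] shift cm [-0.3437193  -0.13947958  0.92049839] turn deg [ 0.08782671 -0.48268891  0.11075669]
-11 -36 0 [363. 469.]
-11 -36 -6 [363. 460.]
-11 -21.5 0 [342. 448.]
-11 -21.5 -6 [341. 439.]
-11 21.5 0 [281. 388.]
-11 21.5 -6 [280. 379.]
-11 36 0 [261. 369.]
-11 36 -6 [261. 359.]
11 -36 0 [321. 495.]
11 -36 -6 [320. 487.]
11 -21.5 0 [300. 474.]
11 -21.5 -6 [299. 465.]
11 21.5 0 [240. 413.]
11 21.5 -6 [239. 404.]
11 36 0 [220. 393.]
11 36 -6 [219. 384.]
```

View pics/side2.png

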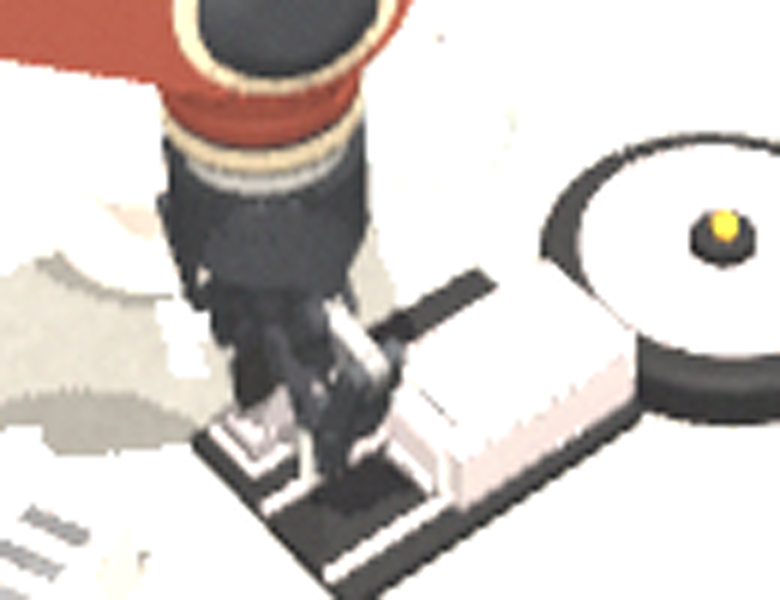

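play_rows:
  motion:
    - [[0, -0.3, -0.15, 0.3, 0, -0.5, 0], [0, -0.3, -0.15, 0.3, 0, -0.5, 0]]

```text
t: 3.25
tool_pos: [0.5103, 0.0396, 0.0379]
tool_rot: [-0.49, 3.1, 0.001]
contact_force: [0.1, -0.3, -0.4]
opening: 0.0427
```

```bash
python3 plan.py -40 29 30
```

```text
now base mm -38.990835390378514 28.194343222377302 37.91581176304032 t 3.25 F [ 0.08663922 -0.34818837 -0.4266849 ] open 0.042737197470701406 q [-0.07 -0.01  2.02  0.    1.13 -1.95]
target [0.50912922 0.04002142 0.03      ] shift cm [0.10345554 0.08046472 0.79126361] turn deg [0.01983187 0.1936866  0.09699174]
```

play_rows:
  motion:
    - [[0, 0.1, 0.05, 0.4, 0, 0.2, 0], [0, 0.1, 0.05, 0.8, 0, 0.2, 0], [0, 0.1, 0.05, 1.1, 0, 0.2, 0], [0, 0.1, 0.05, 1.4, 0, 0.2, 0], [0, 0.1, 0.05, 1.6, 0, 0.2, 0], [0, 0.1, 0.05, 1.8, 0, 0.2, 0], [0, 0.1, 0.05, 1.8, 0, 0.2, 0]]

```text
t: 4.12
tool_pos: [0.5089, 0.0397, 0.0198]
tool_rot: [0.49, -3.102, -0.001]
contact_force: [-5.4, -1.2, 5.3]
opening: 0.0427
```

```bash
cat > look.py <<'E'
from station import ctrl
import cv2,numpy as np,sys
d=ctrl.get_image("side");r,c=(140,240),(190,320)
i=d["color"][:,:,::-1][r[0]:r[1],c[0]:c[1]]
cv2.imwrite(f"pics/{sys.argv[1]}.png",cv2.resize(np.clip(i*1.5,0,255).astype('uint8'),None,fx=6,fy=6,interpolation=cv2.INTER_CUBIC))
E
python3 plan.py -40 29 15; python3 look.py side3
```

```text
now base mm -40.31433565928529 28.729193896408013 19.757711509642185 t 4.125 F [-5.35225893 -1.19746485  5.34449455] open 0.04268949530345176 q [-0.07  0.02  2.03  0.    1.1  -1.95]
target [0.50912922 0.04002142 0.015     ] shift cm [-0.03203025  0.02675874  0.47574957] turn deg [ 0.03263137 -0.06665784  0.09192136]
```

View pics/side3.png

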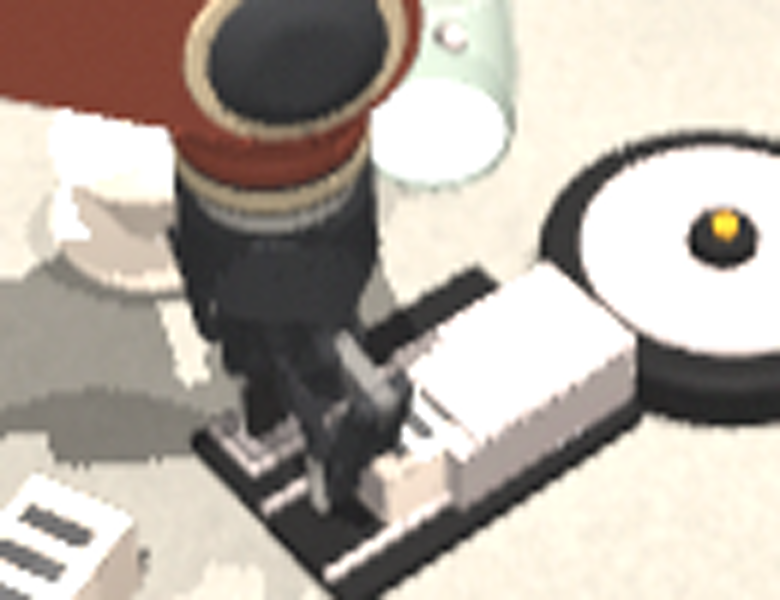

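play_rows:
  motion:
    - [[0, 0, 0, 0.15, 0, 0, 0], [0, 0, 0, 0.3, 0, 0, 0], [0, 0, 0, 0.3, 0, 0, 0]]

```text
t: 4.55
tool_pos: [0.509, 0.0397, 0.0188]
tool_rot: [0.491, -3.1, -0.001]
contact_force: [-10.3, -0.6, 17.6]
opening: 0.0424
```

play_rows:
  motion:
    - [[0, 0, 0, 0.2, 0, 0, 0], [0, 0, 0, 0.2, 0, 0, 0], [0, 0, 0, 0.2, 0, 0, 0], [0, 0, 0, 0.2, 0, 0, 0]]

```text
t: 5.05
tool_pos: [0.509, 0.0397, 0.0188]
tool_rot: [0.491, -3.098, -0.002]
contact_force: [-9.5, -0.9, 18.5]
opening: 0.0427
```

```bash
python3 plan.py -40 29 15; python3 look.py side4; python3 plan.py -40 29 15
```

```text
now base mm -40.17575536883312 28.722611778669698 18.84595345479991 t 5.05 F [-9.45650448 -0.8501128  18.49511423] open 0.04266212869829309 q [-0.07  0.02  2.03 -0.    1.1  -1.95]
target [0.50912922 0.04002142 0.015     ] shift cm [-0.01929845  0.02703751  0.38456269] turn deg [ 0.09739633 -0.24615595  0.14783783]
now base mm -40.18413589490553 28.71867703260174 18.84530283852183 t 5.1 F [-11.2703551   -0.08236818  18.59671214] open 0.04271219365323712 q [-0.07  0.02  2.03 -0.    1.1  -1.95]
target [0.50912922 0.04002142 0.015     ] shift cm [-0.02015228  0.02743435  0.38449352] turn deg [ 0.09655289 -0.24834948  0.14851435]
```

View pics/side4.png

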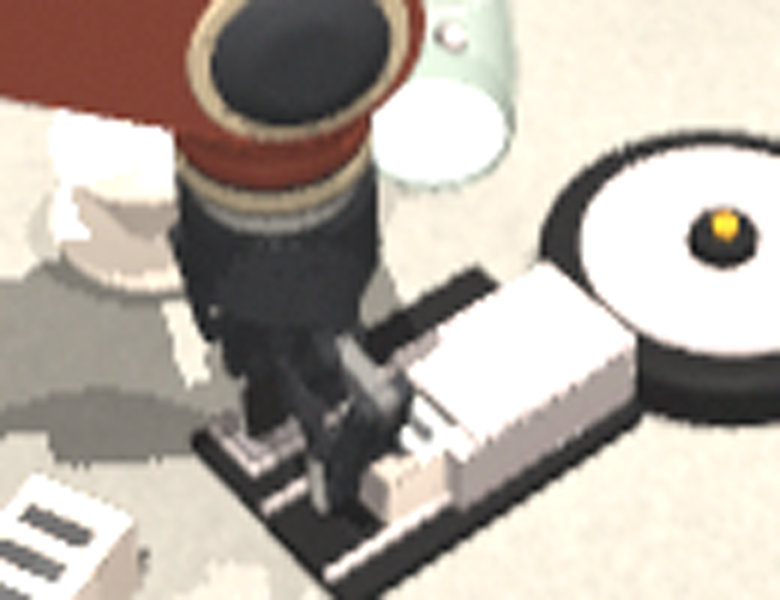

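```bash
python3 - <<'E'
from h import *
s=np.load("side0.npz");a=.312
for uv,z in(((388,522),.012),((388,488),.046),((447,452),.046)):
    p=ray(s,((uv[0]+.5)/6-.5+190,(uv[1]+.5)/6-.5+140),z)[:2]-[.5561,.0247]
    print(uv,p@[np.cos(a),np.sin(a)]*1e3,p@[-np.sin(a),np.cos(a)]*1e3)
from station import ctrl
print(ctrl.get_obs()["contact_force"],ctrl.get_obs()["t"])
E
```

```text
(388, 522) -27.85973530101484 -15.490077640890496
(388, 488) -32.19567433348074 -22.469490745084368
(447, 452) -1.4568157831815411 -23.181905666004333
[-11.2703551   -0.08236818  18.59671214] 5.1
```

```bash
python3 -c "
from station import ctrl
print(ctrl.finish_job()); o=ctrl.get_obs();print(o['t'],o['contact_force'],o['tool_pos'])"
```

```text
the job is handed in; nothing more can be done
None
the job is handed in; nothing more can be done
```

I pressed the eject button with one fingertip while the other stood across the porch. The cassette popped out and was caught against that finger, and I handed the job in at about 5.1 s with both still held. No verdict is reported.

- **Button:** Over the last 0.9 mm of travel the downward push rose from 5 N to about 18.5 N, so it had met a hard stop. I took that as fully down. I estimated the fingertip to be at the expected 21 mm; this was not measured directly.
- **Cassette:** The side picture shows it part-way out of the slot and resting on the finger. Two corners read from the picture put its front at -28 and -32 mm. The finger's near face is at about -29 mm, inside the 10 to 48 mm stopping range.
- **Stability:** The last two readings, 0.05 s apart, showed the arm steady. I took no reading after the hand-in.
- **Tea things:** None were touched as far as the pictures show. The cassette was not pinched or lifted.
- **Disagreements:** The two views put the base 1 to 3 mm and about 1° apart, so I used a value close to the top view's. The sideways push read 9 to 11 N, about twice the plunger's 5 N. I think the rest is friction on the button, but I did not check that.

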